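Wedge the power adapter tight in its repair cradle

TASK

The black power adapter lies loose in the wooden repair cradle. Take the tapered wooden wedge (not the straight strip), slide it thin end first, lying flat, into the gap between the adapter and the sloping cheek, and drive it home firmly, so that the adapter is pushed over against the sprung jaw and presses the jaw back by about 3 mm. Leave the wedge there, holding it tight.

Things in the scene. Friction and masses are not known exactly. Their poses are not given: they have to be found in the camera images.
- cradle: Fixed wooden cradle, may be turned. Origin under it on the bench; +y: the way the wedge is driven, +x: to the sprung jaw. Board 180 x 180 mm, top at z = 12 mm. Walls to z = 40 mm: end stop face at y = 60, sloping cheek (22 mm thick), face from x = -43 at y = -70 to x = -23 at y = 30 mm (1:5, as the wedge). The gap lies between cheek and adapter, open at the -y end.
- jaw (a joint): The straight jaw bar along the cradle's +x side, on springs. 0 = at rest (face at cradle x = 45 mm), grows as it is pressed back, to 0.006 m; 2.5 N per mm. The wedge's point reaches cradle x = -33, y = -118 mm as the adapter meets the jaw; each 5 mm further presses it back 1 mm (x = -30, y = -103 at 3 mm, a push of 10 to 20 N). Friction holds the wedge.
- adapter_center (a point): Centre, half-way up, of the black power adapter, 105 x 62 x 34 mm, about 0.26 kg, loose on the cradle's board, long axis (own x) along the cradle's y, at first 2 to 5 mm off the jaw; against the jaw at rest it is at cradle x = 14 mm. Its near end is at cradle y about -48 mm: pass it with the wedge's point at cradle x about -40 mm.
- wedge_grip (a point): Light wooden wedge lying flat, 160 mm long, 36 high, 0.14 kg. Thin end at own +y (5 mm, bevelled), widening over 120 mm to 32; then a parallel tang 24 wide, 40 long, to hold. Point: middle of the tang, half-way up (18 mm), 140 mm behind the thin end. Own +x face is straight (16 mm from the point; goes to the adapter), -x face slopes. In place its axes are the cradle's.

How it is judged:
By the outcome, as a careful person would: the job done as asked, in the order asked, and still so for the second after the job is handed in, with the robot touching nothing.
It also fails if it takes over 46 s, if anything falls off the work surface, if the arm or the gripper's body presses on something with over 40 N, if the wrist force passes 120 N, or if a joint passes its speed limit or range.

ROBOT

A 6-joint arm with a two-finger parallel gripper is mounted at the origin on a cart in front of the work surface, level with it; the furniture and walls round the work are solid. World frame = base frame: x ahead of the robot, y to its left, z up, the work surface at z = 0. Lengths are in mm, angles in rad, forces in N, time in s.
With the tool pointing down it reaches from about 300 to 1000 mm from the base axis. Payload 5.1 kg.
Tool frame: the origin (TCP) lies midway between the tips of the shut fingers; the grasp point (between the pads) lies 19 mm behind it; z points along the fingers, y is the line along which they close (so a half turn about z gives the same grasp; the last joint's range is limited). The gripper opens to 95 mm and grips with 3 to 60 N. Pads are 20 mm wide; open, the fingers measure 119 mm over their backs; the gripper's body (75 mm by 180 mm) begins 59 mm behind the grasp point.
Start: joints at [1.059, 0.124, 1.65, -0, 1.367, -0.083], TCP at [270.275, 591.131, 214.656] pointing down, gripper open.
Joint ranges: [-2.61, 2.61], [-1.02, 2.33], [0.03, 2.71], [-1.35, 4.49], [0.32, 2.68], [-2.91, 2.91]. Speed limits (rad/s): [2.57, 2.57, 3.14, 3.14, 3.14, 3.14].

INTERFACE

Orientations are given as a unit quaternion [x, y, z, w].
In Python, from plant import telemetry, viewer, r gives the robot as it stands.
- The arm moves only by the tool carry_out, never from a script. Its arguments are lists of equal length, an entry for each row: "translation": the shift along the world's x, y, z in m, a list of three; "twist": the turn about the world's z in rad; "jaw": the closure, from 0 (fully open) to 1 (shut). A call has exactly 8 rows; each row shifts and turns the commanded pose from where the row before left it; what a row does not reach is not made up. A row lasts 1/8 s, in which the tool goes at most 62.5 mm and 10.7 degrees, less where a joint would pass 70% of its speed; a pose out of reach is approached as far as the arm can. A call is refused whole if a number of a shift passes 0.0625 or a number of a turn 0.188, either way. A call with a gripper value outside its range is refused whole. The fingers move at their own pace and stop on an object; "grip_force" is the grip in N (left out, the last holds). Time passes only in rows, so rows that do not move let the fingers close, or fill a call up. It gives the time, the measured TCP pose, the force, the opening and the grip force at its end, in the units of the state.
- telemetry.read_state(): the state, without advancing time (a new reading comes with each control period).
- viewer.snapshot(name): name is "scene" or "top" or "wrist"; returns a dict with "frame" (400x640x3 uint8, red, green, blue), "mtx" (3x3 intrinsics, pixels), "extrinsics" (4x4, takes a point from world to camera coordinates). Camera axes: x right, y down, z forward; pixel columns grow to the right and rows downward; lengths in mm; the calibration is good to about 2 mm. The wrist camera is an equidistant fisheye: a pixel r from the principal point sees the ray r / f radians off the axis. A picture is of the moment at which its call begins. There is no depth.
- r.finish_job(): hands the job in; it is judged then, once.
The state is a dict: "time_s": time; "qpos": joint angles; "joint_vel": joint speeds; "joint_torque": joint torques, N m; "eef_pos": TCP position; "ee_rot": TCP orientation; "contact_force": force on the tool from outside, world axes, zero at the start; "moment": the same for the moment, N m; "grip_width": finger opening in mm; "grip_force": force on a finger pad.
Only numpy, scipy, OpenCV 4.12 (cv2) and the standard library are available. Lean on these libraries where they do the work, as an engineer would, in place of code of your own. Each camera call takes 0.05 s, during which the arm holds its last target. There are 200 camera calls.

## Working session

There is one attempt and no reset: what is moved stays moved. The work goes in short steps, Python scripts to look and compute and a tool call to move; the robot and the scene stay as the last step left them, time stands still between calls to the robot, and variables do not carry over. Pictures are saved under pics/ and viewed, at most 10 in all, crops included, and the job is handed in when it is done.

Besides the shell and the picture viewer there is one more tool, called after "Call:" by a JSON object that holds its "method" and its "body", one argument or row to a line. carry_out: Moves the arm, as the interface text tells. Its arguments: {"type":"object","properties":{"translation":{"type":"array","items":{"type":"array","items":{"type":"number"}}},"twist":{"type":"array","items":{"type":"number"}},"jaw":{"type":"array","items":{"type":"number"}},"grip_force":{"type":"number"}},"required":["translation","twist","jaw"]}

```bash
mkdir -p pics; ls
python3 - <<'E'
from plant import telemetry, viewer, r
import cv2, json, numpy as np
s=telemetry.read_state(); print(s)
for n in ("scene","top"):
    d=viewer.snapshot(n); cv2.imwrite(f"pics/{n}0.png",d["frame"][:,:,::-1]); print(n,np.array(d["mtx"]).tolist(),np.round(d["extrinsics"],4).tolist())
    np.savez(f"{n}.npz",**{k:np.array(d[k]) for k in d})
E
```

```text
pics
{'time_s': 0.0, 'qpos': array([ 1.05946573e+00,  1.24511089e-01,  1.65167479e+00, -5.98149376e-06,
        1.36749426e+00, -8.25751885e-02]), 'joint_vel': array([-0.00060724,  0.0003319 ,  0.0013243 , -0.00087394, -0.00039773,
       -0.00069893]), 'joint_torque': array([ 1.65321384e-03, -4.17592442e+01, -3.59947193e+01,  7.76083907e-02,
        4.89410455e-02, -1.77953862e-04]), 'eef_pos': array([269.92734947, 590.59444483, 213.38271636]), 'ee_rot': array([ 2.12738710e-01,  9.77108567e-01, -9.98913812e-04, -3.02605766e-04]), 'contact_force': array([0.17833989, 0.16298673, 0.43425314]), 'moment': array([-0.03895113,  0.03399637, -0.00726006]), 'grip_force': 0.0, 'grip_width': 95.28668103464801}
scene [[366.571903991476, 0.0, 323.2370176616685], [0.0, 366.571903991476, 193.64590968380693], [0.0, 0.0, 1.0]] [[0.8955, -0.4449, -0.0095, -482.034], [-0.2918, -0.5709, -0.7674, 198.4861], [0.336, 0.69, -0.6411, 707.4505], [0.0, 0.0, 0.0, 1.0]]
top [[363.61354600115476, 0.0, 321.10175406494966], [0.0, 363.61354600115476, 202.75130009279383], [0.0, 0.0, 1.0]] [[-0.0064, -0.9999, -0.0089, -20.53], [-0.9872, 0.0077, -0.1593, 555.3891], [0.1594, 0.0077, -0.9872, 827.6111], [0.0, 0.0, 0.0, 1.0]]
```

View pics/scene0.png

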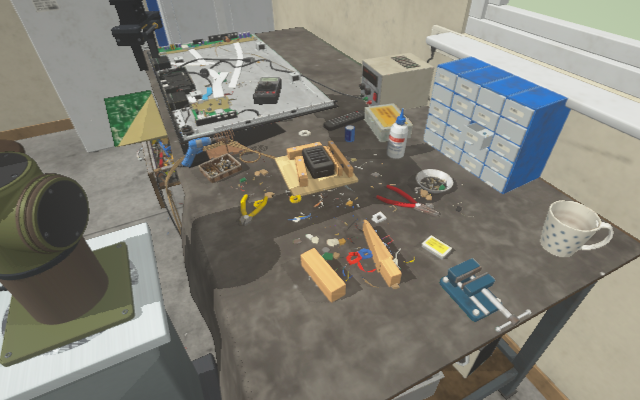

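View pics/top0.png

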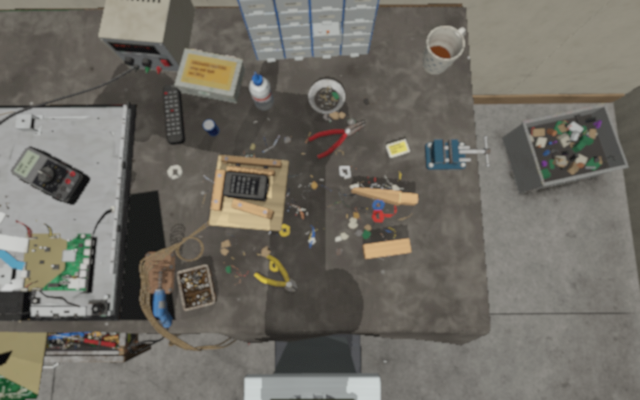

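The scene view shows the cradle at about (315,165), the wedge at (382,253) and the strip at (323,275). In the top view the cradle is at (248,192), and the wedge at (385,193) has its thin end on the left at (351,187). The strip is at (387,248). Next I'll enlarge both.

Run:
```python
import cv2
im=cv2.imread("pics/top0.png"); 
a=cv2.resize(im[145:240,200:300],None,fx=5.5,fy=5.5,interpolation=cv2.INTER_CUBIC)
b=cv2.resize(im[170:225,340:430],None,fx=8,fy=8,interpolation=cv2.INTER_CUBIC)
cv2.imwrite("pics/a.png",a);cv2.imwrite("pics/b.png",b)
```

```text
(no output)
```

View pics/a.png

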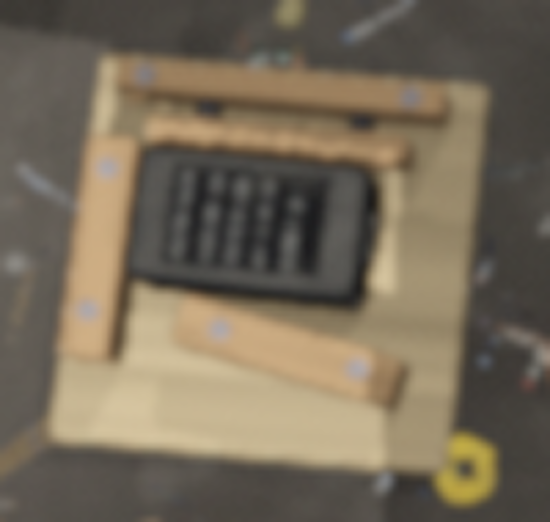

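View pics/b.png

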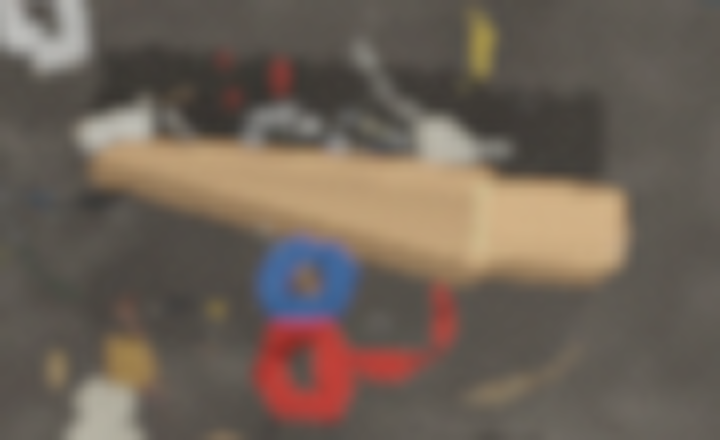

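The cradle's +x points up in the top image (roughly world +x) and its +y points left (roughly world +y). The wedge lies with its straight face up and its thin end left, so its axes are nearly the cradle's already. I'll fit both poses from the corner pixels.

```bash
cat > h.py <<'E'
import numpy as np, cv2
from scipy.optimize import least_squares
def T(p,pts):
    c,s=np.cos(p[2]),np.sin(p[2]); P=np.array(pts,float)
    return np.c_[c*P[:,0]-s*P[:,1]+p[0], s*P[:,0]+c*P[:,1]+p[1], P[:,2]]
def proj(cam,W):
    M=np.array(cam["extrinsics"]);K=np.array(cam["mtx"]); c=W@M[:3,:3].T+M[:3,3]
    return c[:,:2]/c[:,2:]*K[0,0]+K[:2,2]
def projfish(cam,W):
    M=np.array(cam["extrinsics"]);K=np.array(cam["mtx"]); c=W@M[:3,:3].T+M[:3,3]
    q=np.hypot(c[:,0],c[:,1]); th=np.arctan2(q,c[:,2])
    return c[:,:2]/q[:,None]*th[:,None]*K[0,0]+K[:2,2]
def fit(cam,pts,uv,p0,f=proj):
    g=lambda p:(f(cam,T(p,pts))-uv).ravel()
    s=least_squares(g,p0,x_scale=[10,10,.1],loss="soft_l1"); return s.x,g(s.x).reshape(-1,2)
def ray(cam,uv,z):
    M=np.array(cam["extrinsics"]);K=np.array(cam["mtx"]);R=M[:3,:3];C=-R.T@M[:3,3]
    d=np.c_[(np.array(uv,float)-K[:2,2])/K[0,0],np.ones(len(uv))]@R
    return C+d*((z-C[2])/d[:,2])[:,None]
E
python3 - <<'E'
from h import *
np.set_printoptions(precision=2,suppress=True)
cam=np.load("top.npz"); M=cam["extrinsics"];print("C",-M[:3,:3].T@M[:3,3])
A=lambda l:(np.array(l,float)+.5)/5.5-.5+[200,145]
B=lambda l:(np.array(l,float)+.5)/8-.5+[340,170]
# board corners TL TR BL BR (z 12)
pts=[(90,90,12),(90,-90,12),(-90,90,12),(-90,-90,12)]
uv=A([(102,57),(488,85),(50,440),(445,470)])
w=ray(cam,uv,12);print(w[:,:2])
p,r=fit(cam,pts,uv,[*w.mean(0)[:2],0]);print("cradle",p,r.round(1).tolist())
# wedge: top corners thin straight, step outer(16,20), tang corners
pts=[(16,140,36),(16,20,36),(12,-20,36),(-12,-20,36)]
uv=B([(95,148),(482,172),(628,190),(628,262)])
w=ray(cam,uv,36);print(w[:,:2])
q,r=fit(cam,pts,uv,[*w.mean(0)[:2],0]);print("wedge",q,r.round(1).tolist())
# overlay on scene cam as a cross-check
c2=np.load("scene.npz");im=c2["frame"][:,:,::-1].copy();im=cv2.resize(im[120:310,270:420],None,fx=3.15,fy=3.15,interpolation=cv2.INTER_CUBIC)
def poly(p,pts,col):
    u=(proj(c2,T(p,pts))-[270,120]+.5)*3.15-.5
    cv2.polylines(im,[u.round().astype(int)],True,col,1)
poly(p,[(90,90,12),(90,-90,12),(-90,-90,12),(-90,90,12)],(0,0,255))
poly(p,[(-43,-70,40),(-23,30,40),(-45,30,40),(-65,-70,40)],(0,255,0))
poly(q,[(16,140,36),(16,20,36),(12,20,36),(12,-20,36),(-12,-20,36),(-12,20,36),(-16,20,36),(8,140,36)],(255,0,0))
cv2.imwrite("pics/ov.png",im)
E
```

```text
C [416.25 -31.22 905.31]
[[685.94 237.46]
 [670.94  58.3 ]
 [507.97 253.97]
 [493.2   76.14]]
cradle [589.55 156.46  -0.09] [[-0.2, -0.5], [-0.2, -0.1], [-0.1, -0.0], [0.5, 0.6]]
[[ 592.25  -98.55]
 [ 583.86 -215.85]
 [ 577.94 -259.81]
 [ 555.83 -258.73]]
wedge [ 567.76 -237.92   -0.06] [[0.2, 0.2], [1.2, -0.4], [-0.5, -0.3], [-0.6, 0.5]]
```

View pics/ov.png

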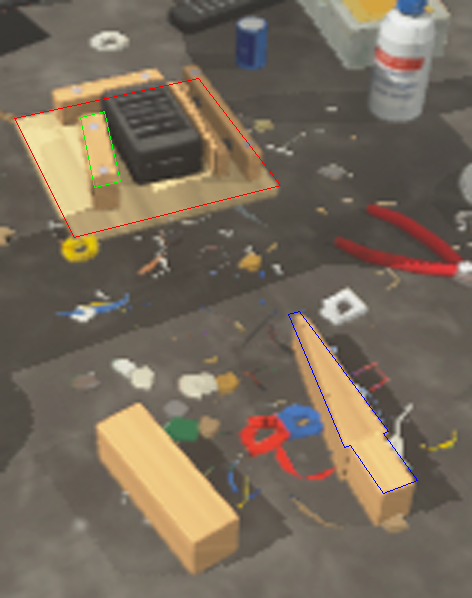

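The scene overlay agrees to within a few mm, so both poses hold up. Now I'll move above the wedge's tang.

Call:
{"method": "carry_out", "body": {
  "translation": [
    [0.0186, -0.0518, -0.004],
    [0.0186, -0.0518, -0.004],
    [0.0186, -0.0518, -0.004],
    [0.0186, -0.0518, -0.004],
    [0.0186, -0.0518, -0.004],
    [0.0186, -0.0518, -0.004],
    [0.0186, -0.0518, -0.004],
    [0.0186, -0.0518, -0.004]
  ],
  "twist": [-0.075, -0.075, -0.075, -0.075, -0.075, -0.075, -0.075, -0.075],
  "jaw": [0, 0, 0, 0, 0, 0, 0, 0]
}}

```text
time_s: 1.1
eef_pos: [419.1, 175.0, 182.2]
ee_rot: [0.493, 0.87, -0.0, -0.0]
contact_force: [-0.3, 0.3, 0.7]
grip_width: 95.6
grip_force: 0.0
```

Call:
{"method": "carry_out", "body": {
  "translation": [
    [0.0186, -0.0518, -0.004],
    [0.0186, -0.0518, -0.004],
    [0.0186, -0.0518, -0.004],
    [0.0186, -0.0518, -0.004],
    [0.0186, -0.0518, -0.004],
    [0.0186, -0.0518, -0.004],
    [0.0186, -0.0518, -0.004],
    [0.0186, -0.0518, -0.004]
  ],
  "twist": [-0.075, -0.075, -0.075, -0.075, -0.075, -0.075, -0.075, -0.075],
  "jaw": [0, 0, 0, 0, 0, 0, 0, 0]
}}

```text
time_s: 2.1
eef_pos: [568.0, -239.4, 150.0]
ee_rot: [0.728, 0.685, -0.0, -0.0]
contact_force: [1.1, 0.9, 0.5]
grip_width: 95.3
grip_force: 0.0
```

Run:
```python
from plant import telemetry, viewer, r
from h import *
np.set_printoptions(precision=3,suppress=True)
d=viewer.snapshot("wrist");np.savez("w1.npz",**{k:np.array(d[k]) for k in d})
s=telemetry.read_state();print(s["time_s"],s["eef_pos"],s["ee_rot"],s["qpos"],s["contact_force"])
im=d["frame"][:,:,::-1].copy();print(d["mtx"])
q=[567.8,-237.9,-.06]
pts=[(16,140,36),(16,20,36),(12,20,36),(12,-20,36),(-12,-20,36),(-12,20,36),(-16,20,36),(8,140,36)]
u=projfish(d,T(q,pts));print(u)
cv2.polylines(im,[u.round().astype(int)],True,(255,0,0),1)
cv2.imwrite("pics/w1.png",im)
```

```text
2.15 [ 569.102 -245.014  149.276] [ 0.73   0.683 -0.001  0.001] [-0.492  0.105  1.783 -0.003  1.251 -0.425] [-0.937 -3.397  0.629]
[[309.707   0.    320.91 ]
 [  0.    309.707 202.863]
 [  0.      0.      1.   ]]
[[338.847  48.869]
 [338.604 177.242]
 [334.305 177.232]
 [333.926 218.584]
 [308.872 218.594]
 [308.462 177.243]
 [304.162 177.257]
 [330.079  48.756]]
```

View pics/w1.png

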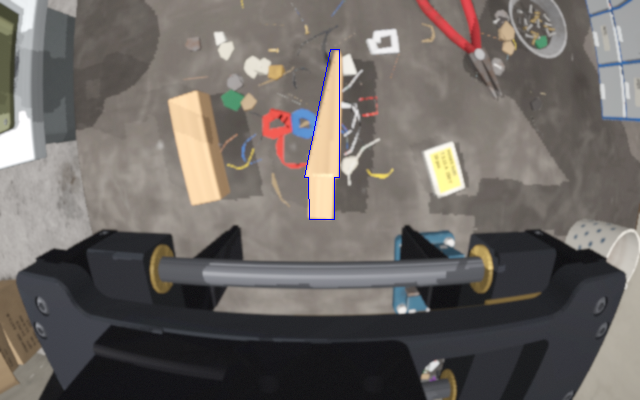

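The wrist view confirms the wedge pose to about 1 px, with the projected outline lying on the wedge from (335,49) to (321,218). I'll descend and grip.

Call:
{"method": "carry_out", "body": {
  "translation": [
    [0, 0, -0.02],
    [0, 0, -0.03],
    [0, 0, -0.03],
    [0, 0, -0.03],
    [0, 0, -0.02],
    [0, 0, -0.01],
    [0, 0, -0.005],
    [0, 0, 0]
  ],
  "twist": [0, 0, 0, 0, 0, 0, 0, 0],
  "jaw": [0, 0, 0, 0, 0, 0, 0, 0.5],
  "grip_force": 55
}}

```text
time_s: 3.15
eef_pos: [568.3, -237.8, 6.2]
ee_rot: [0.727, 0.686, 0.0, 0.0]
contact_force: [0.9, 0.0, 0.3]
grip_width: 89.5
grip_force: 0.0
```

Call:
{"method": "carry_out", "body": {
  "translation": [
    [0, 0, 0],
    [0, 0, 0],
    [0, 0, 0],
    [0, 0, 0],
    [0, 0, 0],
    [0, 0, 0],
    [0, 0, 0],
    [0, 0, 0]
  ],
  "twist": [0, 0, 0, 0, 0, 0, 0, 0],
  "jaw": [0.6, 0.7, 0.8, 1, 1, 1, 1, 1],
  "grip_force": 55
}}

```text
time_s: 4.15
eef_pos: [567.9, -237.7, 5.6]
ee_rot: [0.727, 0.686, 0.0, 0.0]
contact_force: [0.2, 0.5, -0.7]
grip_width: 23.8
grip_force: 54.5
```

The tang is held at 23.8 mm. I'll lift, go to a staging point before the gap, and look at the cradle from near.

Call:
{"method": "carry_out", "body": {
  "translation": [
    [0, 0, 0.015],
    [0, 0, 0.025],
    [-0.006, 0.03, 0],
    [-0.01, 0.045, 0],
    [-0.01, 0.045, 0],
    [-0.008, 0.03, 0],
    [-0.0037, 0.0184, 0],
    [0, 0, 0]
  ],
  "twist": [0, 0, -0.005, -0.005, -0.005, -0.005, -0.005, 0],
  "jaw": [1, 1, 1, 1, 1, 1, 1, 1]
}}

```text
time_s: 5.15
eef_pos: [530.3, -68.7, 46.2]
ee_rot: [0.735, 0.678, 0.0, 0.0]
contact_force: [0.4, -1.1, -1.6]
grip_width: 23.9
grip_force: 54.5
```

Run:
```python
from plant import telemetry, viewer, r
from h import *
np.set_printoptions(precision=3,suppress=True)
d=viewer.snapshot("wrist");np.savez("w2.npz",**{k:np.array(d[k]) for k in d})
s=telemetry.read_state();print(s["time_s"],s["eef_pos"],s["ee_rot"],s["contact_force"],s["grip_width"])
p=[589.55,156.46,-.085]
cam=np.load("top.npz")
im=d["frame"][:,:,::-1].copy()
for pts,c in ([(90,90,12),(90,-90,12),(-90,-90,12),(-90,90,12)],(0,0,255)),([(-43,-70,40),(-23,30,40),(-45,30,40),(-65,-70,40)],(0,255,0)):
    u=projfish(d,T(p,pts));print(u.round(1).tolist());cv2.polylines(im,[u.round().astype(int)],True,c,1)
y0,y1,x0,x1=20,215,190,450
cv2.imwrite("pics/w2.png",cv2.resize(im[y0:y1,x0:x1],None,fx=3,fy=3,interpolation=cv2.INTER_CUBIC))
```

```text
5.2 [530.631 -69.489  46.211] [0.736 0.677 0.    0.001] [-0.876 -1.531 -0.955] 23.881894924952977
[[468.4, -126.3], [498.2, 41.8], [248.1, 25.2], [263.9, -144.5]]
[[317.6, -21.7], [347.5, -127.9], [315.8, -128.6], [280.5, -20.7]]
```

View pics/w2.png

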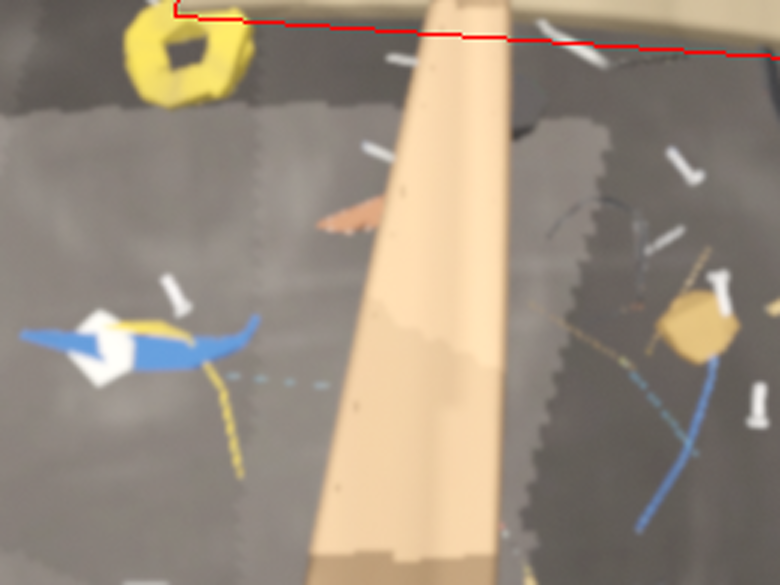

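The camera is too low here. The wedge hides the middle, and only the board's near edge shows at the top (crop row about 10–40), so I'll raise it for a view of the whole cradle.

Call:
{"method": "carry_out", "body": {
  "translation": [
    [0, 0, 0.02],
    [0, 0, 0.04],
    [0, 0, 0.04],
    [0, 0, 0.03],
    [0, 0, 0.02],
    [0, 0, 0],
    [0, 0, 0],
    [0, 0, 0]
  ],
  "twist": [0, 0, 0, 0, 0, 0, 0, 0],
  "jaw": [1, 1, 1, 1, 1, 1, 1, 1]
}}

```text
time_s: 6.2
eef_pos: [529.2, -69.2, 193.7]
ee_rot: [0.736, 0.677, -0.001, -0.001]
contact_force: [-0.2, 0.2, -1.2]
grip_width: 23.6
grip_force: 54.5
```

Run:
```python
from plant import telemetry, viewer, r
from h import *
np.set_printoptions(precision=3,suppress=True)
d=viewer.snapshot("wrist");np.savez("w3.npz",**{k:np.array(d[k]) for k in d})
s=telemetry.read_state();print(s["time_s"],s["eef_pos"],s["ee_rot"],s["contact_force"],s["grip_width"])
p=[589.55,156.46,-.085]
im=d["frame"][:,:,::-1].copy()
out=[]
for pts in ([(90,90,12),(90,-90,12),(-90,-90,12),(-90,90,12)],[(-43,-70,40),(-23,30,40),(-45,30,40),(-65,-70,40)]):
    out.append(projfish(d,T(p,pts)));print(out[-1].round(1).tolist())
x0=max(0,int(out[0][:,0].min())-15);y0=max(0,int(out[0][:,1].min())-15);x1=int(out[0][:,0].max())+15;y1=int(out[0][:,1].max())+15
k=min(800/(x1-x0),600/(y1-y0))//.1*.1
im=cv2.resize(im[y0:y1,x0:x1],None,fx=k,fy=k,interpolation=cv2.INTER_CUBIC)
for o in out:
  for u in o: cv2.drawMarker(im,tuple(((u-[x0,y0]+.5)*k-.5).round().astype(int).tolist()),(0,0,255),cv2.MARKER_CROSS,10,1)
print(x0,y0,k);cv2.imwrite("pics/w3.png",im)
```

```text
6.25 [529.351 -69.123 193.899] [ 0.736  0.677 -0.001 -0.001] [ 0.028  0.801 -1.435] 23.565524996086438
[[425.3, -55.9], [434.0, 71.0], [278.9, 65.7], [282.9, -63.4]]
[[320.4, 41.6], [338.8, -37.8], [318.8, -38.1], [299.3, 41.9]]
263 0 4.3
```

View pics/w3.png

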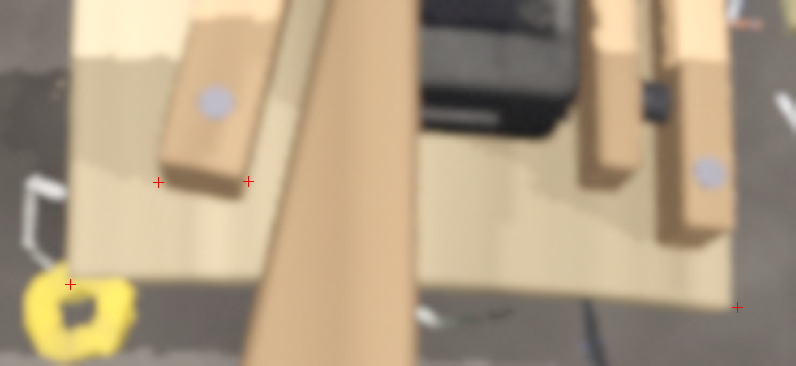

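The near board corners are at crop (68,278) and (731,307), and the cheek's near top corners are at (161,163) and (243,178). All of them are 1–2 px from my projection, so I'll refit jointly with the top view.

Run:
```python
from h import *
np.set_printoptions(precision=3,suppress=True)
w=np.load("w3.npz");t=np.load("top.npz")
A=lambda l:(np.array(l,float)+.5)/5.5-.5+[200,145]
C=lambda l:(np.array(l,float)+.5)/4.3-.5+[263,0]
pt=[(90,90,12),(90,-90,12),(-90,90,12),(-90,-90,12)];ut=A([(102,57),(488,85),(50,440),(445,470)])
pw=[(-90,-90,12),(90,-90,12),(-43,-70,40),(-64.6,-65.7,40)];uw=C([(68,278),(731,307),(243,178),(161,163)])
for n,P,U in (("wall",pw,uw),("board",pw[:2],uw[:2])):
    p,r=fit(w,P,U,[589,156,-.085],projfish);print(n,p,r.round(1).tolist())
p,r=fit(t,pt,ut,[589,156,-.085]);print("top",p)
g=lambda p:np.r_[(projfish(w,T(p,pw))-uw).ravel(),(proj(t,T(p,pt))-ut).ravel()]
s=least_squares(g,[589,156,-.085],x_scale=[10,10,.1]);p=s.x;print("joint",p,g(p).round(1))
# adapter near face: left bottom edges; jaw
# wedge held, check tip: visible left/right edges
th=p[2]
for x,y in((-40,-215),(-40,-160),(-40,-153),(-33,-118),(-30,-103)):
    print((x,y),T(p,[(x,y,0)])[0,:2])
```

```text
wall [589.487 156.947  -0.094] [[-0.3, 0.4], [0.7, 0.1], [0.6, -0.1], [-1.0, -0.3]]
board [589.472 157.247  -0.095] [[-0.5, -0.0], [0.5, -0.0]]
top [589.554 156.464  -0.09 ]
joint [589.477 156.893  -0.093] [-0.2  0.5  0.7  0.1  0.6 -0.1 -0.9 -0.2 -0.3 -0.6 -0.3  0.1 -0.3 -0.1
  0.2  0.7]
(-40, -215) [529.739 -53.479]
(-40, -160) [534.832   1.285]
(-40, -153) [535.48    8.255]
(-33, -118) [545.691  42.456]
(-30, -103) [550.068  57.114]
```

Cradle pose is (589.5, 156.9, -0.093). I'll square the wedge up and lower it at the mouth of the gap.

Call:
{"method": "carry_out", "body": {
  "translation": [
    [0, 0.0158, -0.02],
    [-0.0005, 0, -0.035],
    [0, 0, -0.04],
    [0, 0, -0.035],
    [0, 0, -0.025],
    [0, 0, -0.015],
    [0, 0, -0.006],
    [0, 0, 0]
  ],
  "twist": [-0.009, 0, 0, 0, 0, 0, 0, 0],
  "jaw": [1, 1, 1, 1, 1, 1, 1, 1]
}}

```text
time_s: 7.25
eef_pos: [530.0, -53.5, 19.9]
ee_rot: [0.739, 0.674, 0.0, 0.0]
contact_force: [-0.0, 0.2, -0.9]
grip_width: 23.9
grip_force: 54.5
```

Run:
```python
from plant import telemetry, viewer, r
from h import *
np.set_printoptions(precision=3,suppress=True)
t=viewer.snapshot("top");d=viewer.snapshot("scene")
np.savez("t4.npz",**{k:np.array(t[k]) for k in t})
s=telemetry.read_state();print(s["time_s"],s["eef_pos"],s["ee_rot"],s["contact_force"],s["grip_width"])
p=[589.5,156.9,-.093]; e=s["eef_pos"]; q=[e[0],e[1],-.093]
def crop(d,x0,y0,w,h,k):
    im=d["frame"][:,:,::-1]
    im=cv2.resize(im[y0:y0+h,x0:x0+w],None,fx=k,fy=k,interpolation=cv2.INTER_CUBIC)
    for P,pts,c in ((p,[(-43,-70,40),(-23,30,40)],(0,255,0)),(q,[(16,20,48),(16,140,48),(11,140,48),(-16,20,48)],(255,0,0))):
        u=((proj(d,T(P,pts))-[x0,y0]+.5)*k-.5).round().astype(int);cv2.polylines(im,[u],False,c,1)
    return im
a=crop(t,205,150,130,90,3.4);b=crop(d,270,130,100,90,3.4)
cv2.imwrite("pics/m4.png",np.hstack([a,b]));print(a.shape,b.shape)
```

```text
7.35 [530.656 -53.624  20.805] [0.739 0.674 0.001 0.001] [ 0.285 -0.509 -0.856] 23.6796354189785
(306, 442, 3) (306, 340, 3)
```

View pics/m4.png

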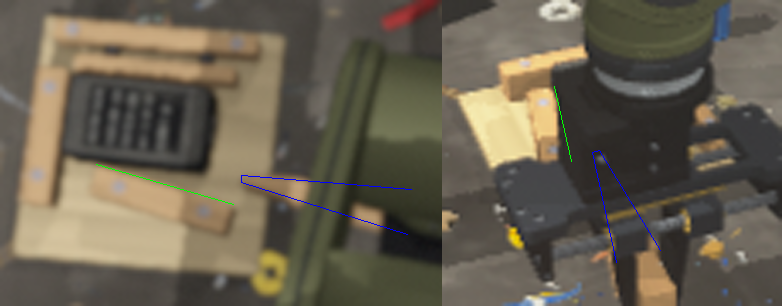

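The wedge's thin end is at top-crop (242,180), between the adapter's lower edge (row 168) and the cheek face (row 197), so the way in is clear. I'll advance parallel to the cradle's y, up to where contact is expected.

Call:
{"method": "carry_out", "body": {
  "translation": [
    [0.0007, 0.0069, 0],
    [0.0007, 0.0069, 0],
    [0.0007, 0.0069, -0.0005],
    [0.0007, 0.0069, -0.0005],
    [0.0007, 0.0069, 0],
    [0.0007, 0.0069, 0],
    [0.0006, 0.0069, 0],
    [0.0003, 0.0065, 0]
  ],
  "twist": [0, 0, 0, 0, 0, 0, 0, 0],
  "jaw": [1, 1, 1, 1, 1, 1, 1, 1]
}}

```text
time_s: 8.35
eef_pos: [534.8, 1.8, 18.7]
ee_rot: [0.739, 0.674, -0.0, 0.0]
contact_force: [-0.3, 0.2, -1.9]
grip_width: 23.7
grip_force: 54.5
```

Call:
{"method": "carry_out", "body": {
  "translation": [
    [0.0009, 0.0033, -0.0003],
    [0.0009, 0.0033, -0.0003],
    [0.0009, 0.0033, -0.0003],
    [0.0009, 0.0033, 0],
    [0.0009, 0.0033, 0],
    [0.0009, 0.0033, 0],
    [0.0008, 0.0033, 0],
    [0.0008, 0.0034, 0]
  ],
  "twist": [0, 0, 0, 0, 0, 0, 0, 0],
  "jaw": [1, 1, 1, 1, 1, 1, 1, 1]
}}

```text
time_s: 9.35
eef_pos: [541.7, 28.0, 17.6]
ee_rot: [0.739, 0.674, -0.0, -0.0]
contact_force: [-1.7, -1.1, -0.7]
grip_width: 23.5
grip_force: 54.5
```

Call:
{"method": "carry_out", "body": {
  "translation": [
    [0.0006, 0.0019, 0],
    [0.0006, 0.0019, 0],
    [0.0006, 0.0019, 0],
    [0.0006, 0.0019, 0],
    [0.0005, 0.0018, 0],
    [0.0005, 0.0018, 0],
    [0.0005, 0.0018, 0],
    [0.0005, 0.0017, 0]
  ],
  "twist": [0, 0, 0, 0, 0, 0, 0, 0],
  "jaw": [1, 1, 1, 1, 1, 1, 1, 1]
}}

```text
time_s: 10.35
eef_pos: [545.8, 42.5, 17.6]
ee_rot: [0.739, 0.674, -0.0, -0.0]
contact_force: [-3.7, -3.3, -0.4]
grip_width: 23.7
grip_force: 54.6
```

Call:
{"method": "carry_out", "body": {
  "translation": [
    [0.0005, 0.0019, 0],
    [0.0005, 0.0019, 0],
    [0.0005, 0.0019, 0],
    [0.0005, 0.0018, 0],
    [0.0005, 0.0018, 0],
    [0.0005, 0.0018, 0],
    [0.0005, 0.0018, 0],
    [0.0004, 0.0018, 0]
  ],
  "twist": [0, 0, 0, 0, 0, 0, 0, 0],
  "jaw": [1, 1, 1, 1, 1, 1, 1, 1]
}}

```text
time_s: 11.35
eef_pos: [549.3, 54.6, 18.0]
ee_rot: [0.739, 0.674, -0.003, 0.001]
contact_force: [-7.5, -14.2, 4.5]
grip_width: 24.0
grip_force: 54.9
```

Run:
```python
from plant import telemetry
from h import *
np.set_printoptions(precision=3,suppress=True)
s=telemetry.read_state();e=s["eef_pos"];a=-.093;R=np.array([[np.cos(a),np.sin(a)],[-np.sin(a),np.cos(a)]])
print("cradle pos",R@(e[:2]-[589.5,156.9]),"force",R@s["contact_force"][:2],s["contact_force"][2],"moment",s["moment"],s["ee_rot"])
```

```text
cradle pos [ -30.541 -105.551] force [ -6.196 -14.853] 4.455725460409319 moment [-2.08   1.353  0.08 ] [ 0.739  0.674 -0.003  0.001]
```

Call:
{"method": "carry_out", "body": {
  "translation": [
    [0.0001, 0.001, 0],
    [0.0001, 0.001, 0],
    [0.0001, 0.001, 0],
    [0.0001, 0, 0],
    [0, 0, 0],
    [0, 0, 0],
    [0, 0, 0],
    [0, 0, 0]
  ],
  "twist": [0, 0, 0, 0, 0, 0, 0, 0],
  "jaw": [1, 1, 1, 1, 1, 1, 1, 1]
}}

```text
time_s: 12.35
eef_pos: [549.8, 56.5, 18.2]
ee_rot: [0.739, 0.674, -0.003, 0.002]
contact_force: [-7.6, -17.4, 5.4]
grip_width: 23.8
grip_force: 55.0
```

```bash
cat > chk.py <<'E'
from plant import telemetry, viewer
from h import *
np.set_printoptions(precision=3,suppress=True)
s=telemetry.read_state();e=s["eef_pos"];a=-.093;R=np.array([[np.cos(a),np.sin(a)],[-np.sin(a),np.cos(a)]])
print("cradle pos",R@(e[:2]-[589.5,156.9]),"z",e[2],"force",R@s["contact_force"][:2],s["contact_force"][2])
t=viewer.snapshot("top");np.savez("t5.npz",**{k:np.array(t[k]) for k in t})
t0=np.load("top.npz");f0=t0["frame"].astype(np.float32);f1=t["frame"].astype(np.float32)
p=[589.5,156.9,-.093]
for n,x0,x1,y0,y1,z in (("adapter",-8,28,-42,45,46),("jaw",46,56,-40,50,40),("fixed bar",70,86,-55,70,40),("stop",-40,40,62,80,40)):
    u=proj(t0,T(p,[(x,y,z) for x in(x0,x1) for y in(y0,y1)]));m=np.zeros(f0.shape[:2],np.uint8)
    cv2.fillConvexPoly(m,cv2.convexHull(u.round().astype(np.int32)),255)
    A=f0.mean(2);B=f1.mean(2)
    W=np.eye(2,3,dtype=np.float32)
    try:
        cc,W=cv2.findTransformECC(B,A,W,cv2.MOTION_TRANSLATION,(3,200,1e-5),cv2.dilate(m,np.ones((5,5))),1)
        # W maps template(now) coords to old image: now = old - W
        c=u.mean(0);w0=ray(t0,[c],z)[0];w1=ray(t0,[c-W[:,2]],z)[0]
        print(n,"cc %.3f"%cc,"shift cradle mm",R@(w1-w0)[:2])
    except cv2.error as ex: print(n,"fail")
E
python3 chk.py
```

```text
cradle pos [ -30.196 -103.609] z 18.204221431280853 force [ -5.969 -18.044] 5.36445703305422
adapter fail
jaw cc 0.213 shift cradle mm [0.335 4.147]
fixed bar fail
stop cc 0.997 shift cradle mm [-0.033 -0.054]
```

The measured point (-30.2, -103.6) and the 18 N push match about 3 mm. I'll unload the arm, open, and lift clear to check.

Call:
{"method": "carry_out", "body": {
  "translation": [
    [-0.0001, -0.001, 0],
    [-0.0002, -0.001, 0],
    [-0.0002, -0.0012, 0],
    [0, 0, 0],
    [0, 0, 0],
    [0, 0, 0],
    [0, 0, 0],
    [0, 0, 0]
  ],
  "twist": [0, 0, 0, 0, 0, 0, 0, 0],
  "jaw": [1, 1, 1, 1, 1, 1, 1, 1]
}}

```text
time_s: 13.4
eef_pos: [549.8, 56.6, 17.9]
ee_rot: [0.739, 0.674, -0.0, 0.0]
contact_force: [-5.1, -4.2, 0.6]
grip_width: 24.0
grip_force: 55.0
```

Call:
{"method": "carry_out", "body": {
  "translation": [
    [0, 0, 0],
    [0, 0, 0],
    [0, 0, 0],
    [0, 0, 0],
    [0, 0, 0],
    [0, 0, 0],
    [0, 0, 0],
    [0, 0, 0]
  ],
  "twist": [0, 0, 0, 0, 0, 0, 0, 0],
  "jaw": [0.75, 0.7, 0.6, 0.5, 0.4, 0.4, 0.4, 0.4]
}}

```text
time_s: 14.4
eef_pos: [550.0, 57.0, 17.7]
ee_rot: [0.739, 0.674, 0.0, -0.0]
contact_force: [-0.1, 0.3, 1.0]
grip_width: 57.0
grip_force: 0.0
```

Call:
{"method": "carry_out", "body": {
  "translation": [
    [0, 0, 0.01],
    [0, 0, 0.02],
    [0, 0, 0.03],
    [0, 0, 0.04],
    [0, -0.03, 0.04],
    [0, -0.05, 0.02],
    [0, -0.06, 0],
    [0, -0.06, 0]
  ],
  "twist": [0, 0, 0, 0, 0, 0, 0, 0],
  "jaw": [0.4, 0.4, 0.4, 0.4, 0.4, 0.4, 0.4, 0.4]
}}

```text
time_s: 15.4
eef_pos: [550.5, -144.8, 180.7]
ee_rot: [0.739, 0.674, 0.001, 0.002]
contact_force: [0.2, 0.3, 0.1]
grip_width: 57.0
grip_force: 0.0
```

```bash
python3 chk.py
```

```text
cradle pos [ -10.772 -304.004] z 180.71111270387155 force [0.189 0.338] 0.08612611447138727
adapter cc 0.823 shift cradle mm [7.04  2.323]
jaw cc 0.818 shift cradle mm [ 4.606 -1.641]
fixed bar cc 0.217 shift cradle mm [ -1.391 162.824]
stop cc 0.998 shift cradle mm [-0.162 -0.011]
```

Call:
{"method": "carry_out", "body": {
  "translation": [
    [-0.01, -0.05, 0],
    [-0.02, -0.05, 0],
    [-0.02, -0.05, 0],
    [-0.02, -0.04, 0],
    [-0.02, -0.02, 0],
    [0, 0, 0],
    [0, 0, 0],
    [0, 0, 0]
  ],
  "twist": [0, 0, 0, 0, 0, 0, 0, 0],
  "jaw": [0.4, 0.4, 0.4, 0.4, 0.4, 0.4, 0.4, 0.4]
}}

```text
time_s: 16.45
eef_pos: [460.8, -352.1, 178.2]
ee_rot: [0.738, 0.674, 0.0, 0.0]
contact_force: [0.5, -0.1, 0.9]
grip_width: 57.2
grip_force: 0.0
```

```bash
python3 chk.py
python3 - <<'E'
from plant import viewer
from h import *
t0=np.load("top.npz");t=np.load("t5.npz");p=[589.5,156.9,-.093]
q=[*T(p,[(-30,-103,0)])[0,:2],p[2]]
ims=[]
for d in (t0,t):
    im=cv2.resize(np.ascontiguousarray(d["frame"][150:240,205:310,::-1]),None,fx=3.8,fy=3.8,interpolation=cv2.INTER_CUBIC);ims.append(im)
u=((proj(t,T(q,[(16,140,48),(16,20,48),(12,20,48),(12,-20,48),(-12,-20,48),(-12,20,48),(-16,20,48),(8,140,48)]))-[205,150]+.5)*3.8-.5).round().astype(int)
for k in u: cv2.circle(ims[1],tuple(k.tolist()),2,(255,0,0),-1)
cv2.imwrite("pics/fin.png",np.hstack(ims))
# grey profiles along cradle x at z=40 through the jaw region (several y)
xs=np.arange(36,92,1.)
for n,d in(("before",t0),("after",t)):
    g=d["frame"].astype(np.float32).mean(2);P=np.zeros(len(xs))
    for y in np.arange(-45,50,3.):
        m=proj(d,T(p,[(x,y,40) for x in xs])).astype(np.float32)
        P+=cv2.remap(g,m[:,0][None],m[:,1][None],cv2.INTER_CUBIC)[0]/32
    print(n,P.round().astype(int).tolist())
E
```

```text
cradle pos [ -80.91  -518.742] z 178.21912167906027 force [ 0.457 -0.041] 0.9035598632437046
adapter cc 0.945 shift cradle mm [6.61  2.771]
jaw cc 0.800 shift cradle mm [ 4.763 -4.337]
fixed bar cc 0.226 shift cradle mm [ -1.21  163.308]
stop cc 0.998 shift cradle mm [-0.357 -0.032]
before [72, 73, 72, 70, 68, 68, 72, 80, 93, 107, 121, 132, 141, 145, 146, 144, 139, 134, 128, 122, 116, 110, 104, 99, 92, 86, 79, 75, 73, 76, 83, 92, 102, 110, 117, 122, 125, 126, 126, 126, 126, 125, 125, 123, 119, 114, 107, 100, 92, 85, 80, 77, 75, 73, 72, 71]
after [68, 67, 66, 67, 68, 71, 74, 76, 77, 79, 83, 89, 98, 109, 121, 132, 141, 149, 154, 156, 156, 152, 143, 132, 118, 106, 97, 96, 103, 116, 130, 144, 155, 163, 168, 171, 172, 172, 171, 170, 169, 167, 164, 158, 150, 139, 127, 113, 101, 92, 85, 81, 79, 77, 76, 74]
```

View pics/fin.png

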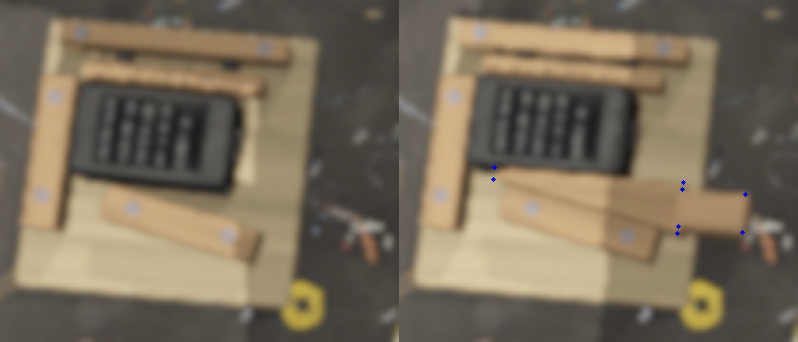

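The final view shows the wedge flat between cheek and adapter, with its tang end at (748,212). It lies on the outline predicted for 3 mm. The adapter is over against the jaw, moved 6.6 mm, and the jaw edge is now at about 48 mm after allowing for parallax (45 at rest). Nothing is touching the robot, so I'll hand in.

```bash
python3 -c "
from plant import r
print(r.finish_job())"
```

```text
the job is handed in; nothing more can be done
None
```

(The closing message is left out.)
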